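# Check a bearing bush with a go/no-go plug gauge

## Robot

A 6-joint arm with a two-finger parallel gripper is mounted at the origin on a cart in front of the work surface, level with it; the furniture and walls round the work are solid. World frame = base frame: x ahead of the robot, y to its left, z up, the work surface at z = 0. Lengths are in m, angles in degrees, forces in N, time in s.
With the tool pointing down it reaches from about 0.35 to 0.95 m from the base axis. Payload 17.4 kg.
Tool frame: the origin (TCP) lies between the finger pads; the fingertips stand 22 mm ahead of it and the grasp point (between the pads) lies 3 mm ahead of it; z points along the fingers, y is the line along which they close (so a half turn about z gives the same grasp; the last joint's range is limited). The gripper opens to 93 mm and grips with 3 to 60 N. Pads are 15 mm wide; open, the fingers measure 128 mm over their backs; the gripper's body (75 mm by 188 mm) begins 65 mm behind the grasp point.
Start: joints at [71.058, 6.646, 82.598, -0, 90.757, -2.166], TCP at [0.195, 0.646, 0.241] pointing down, gripper open.
Joint ranges: [-162.19, 162.19], [-47.58, 125.68], [4.15, 143.07], [-65.23, 245.23], [0.69, 171.88], [-170.13, 170.13]. Speed limits (degrees/s): [108.29, 108.29, 127.2, 180, 180, 180].

## Interface

Orientations are given as a 3x3 rotation matrix whose columns are the frame's x, y, z axes.
In Python, from rig import arm, cams, regions_of gives the robot as it stands. Calls block until the motion is done:
- arm.move_pose(position, orientation): joint-space move of the TCP to a pose.
- arm.line_to(position, ori=None, feed=0.15): straight line of the TCP; ori=None keeps the orientation; feed is the mean speed in m/s.
- arm.set_joints(angles): joint-space move.
- arm.command_gripper(opening, force=None): finger opening in m; force is the grip in N (None keeps the last); returns when the fingers have stopped.
- arm.hold(seconds).
- arm.ik(position, orientation): joint angles nearest the present ones, or None.
- arm.state(): the state.
- cams.capture(name): name is "side" or "top"; returns a dict with "pixels" (384x512x3 uint8, blue, green, red), "depth" (384x512 float32, m along the optical axis (not along the pixel's ray), 0 where there is no reading), "K" (3x3 intrinsics, pixels), "cam_to_world" (4x4, takes a point from camera to world coordinates). Camera axes: x right, y up, looking along -z (the intrinsics and any distortion apply to the point x, -y, -z); pixel columns grow to the right and rows downward; lengths in m; the calibration is good to about 2 mm. A picture is of the moment at which its call begins.
A pose or a line that the arm cannot do raises arm.Unreachable and nothing moves.
- arm.close_job(): hands the job in; it is judged then, once.
Trained networks look in a picture, given as the dict that the camera call returned (one of the last four; its "shot" number tells which), for a name from the list of things; names that differ only in an ending like _2 or _b are one class to them, and where a whole thing is asked for, a point or a joint stands for the part that bears it (a point fixed in the world has none). Each returns a list of dicts, best first, with "score" (0 to 1); they miss things now and then, are a little off and sometimes report something else, mostly with a low value. They report only what shows in the picture. A call takes as long as a camera call. They do not tell look-alikes from the thing itself.
- regions_of(picture, query): "region" (384x512 bool, what is visible of it) and "extent" ([left, top, right, bottom] in pixels, round what is visible of it).
The state is a dict: "t": time; "joints": joint angles; "joint_vel": joint speeds; "joint_torque": joint torques, N m; "tcp_pos": TCP position; "tcp_rot": TCP orientation; "wrist_force": force on the tool from outside, world axes, zero at the start; "torque": the same for the moment, N m; "gripper_width": finger opening in m; "grip_force": force on a finger pad.
Only numpy, scipy, OpenCV 4.12 (cv2) and the standard library are available. Lean on these libraries where they do the work, as an engineer would, in place of code of your own. Each camera call takes 0.05 s, during which the arm holds its last target. There are 200 camera calls.

## Task

Check the bore of the brass bush in the bearing bracket with the double-ended plug gauge: push the long go end fully home, until the handle's shoulder stands against the bush, then draw it out and offer the short no-go end squarely to a mouth of the bore, pressing gently for about half a second to confirm that nothing but its bevelled nose will enter. Lay the gauge back in its rest with the handle down in both saddles; never force it against the bracket, and leave the other things on the desk alone.

Things in the scene. Friction and masses are not known exactly. Their poses are not given: they have to be found in the camera images.
- gauge: double-ended plug gauge, 141 mm long, 0.2 to 0.34 kg, lying level along its own y axis; origin on its axis, mid-handle. Bare aluminium octagonal handle, 26 mm across flats (upright flats at +-x, a flat below), 90 mm long (y -45 to +45 mm); its end faces are flat shoulders. Long go end at +y, short no-go end at -y, marked by a narrow dark groove round the handle's end
- go_tip (a point): centre of the go end's tip, 81 mm along +y from the gauge's origin. The go end is a steel plug 20 mm in diameter and 36 mm long (y 45 to 81 mm), its last 2 mm slightly tapered to 18.8 mm, with the edge broken
- nogo_tip (a point): centre of the no-go end's tip, 60 mm along -y from the gauge's origin. The no-go end is a steel plug 24 mm in diameter, 15 mm long (y -45 to -60 mm); its bevelled nose is 18.8 mm in diameter for the last 1.5 mm and widens over the next 2.6 mm to 24 mm, so that a bore in order lets about 2.7 mm of it in and no more
- bracket: bearing bracket fixed to the desk, origin under the centre of its steel base plate (124 x 70 x 14 mm). The grey housing (ring 58 mm across, 18 mm wide along y, top at 109 mm, brass grease nipple up to 120 mm) is firmly clamped to the plate through slotted feet and may stand up to 7 mm to either side of the plate's middle (along the bracket's x); nothing in it moves
- bore_center (a point): nominal centre of the bore, 80 mm above the plate's origin, axes those of the bracket. The brass bush is 31 mm across and 30 mm long (y -15 to +15 mm), its smooth through bore 21.2 mm in diameter along y. The height is true, but the real bore lies up to 7 mm to either side of this point along x, as the housing happens to be clamped: look or feel for it
- bore_left (a point): nominal centre of the bore's mouth on the bracket's +y side, 15 mm from bore_center; the real one lies up to 7 mm from it along the bracket's x, as for bore_center
- bore_right (a point): nominal centre of the bore's mouth on the bracket's -y side, 15 mm from bore_center; the real one lies up to 7 mm from it along the bracket's x, as for bore_center
- gauge_rest: black plastic rest fixed to the desk, origin under the centre of its base (66 x 92 x 12 mm); two upright saddles 8 mm thick at y = +-35 mm, 52 mm wide in x, with notches 29 mm wide, flared at the top; notch floor 49 mm, saddle tops 66 mm above the desk. The gauge starts in it along the rest's y, go end to the rest's +y; 62 mm are free between the saddles for fingers
- rest_seat (a point): where the gauge's origin lies when it is seated in the rest, 62 mm above the rest's origin; axes those of the rest
- union_fit_1: bystander: white tube union fitting, 18 x 38 x 15 mm, origin under its centre
- union_fit_2: bystander: second white tube union fitting, 18 x 38 x 15 mm, origin under its centre
- stopper: bystander: rubber stopper, 22 mm across, 20 mm high, origin under its centre
- tweezers: bystander: steel forceps, 15 x 133 x 9 mm, origin under its centre
- cap: bystander: white bottle cap lying upside down, 32 mm across, 14 mm high, origin under its centre
- vial: bystander: screw-cap glass vial standing upright, 28 mm across, 58 mm high, origin under its centre
- small_bottle: bystander: small white bottle with a screw cap, 48 mm across, 124 mm high, origin under its centre
There are look-alikes about, which are no part of the job. What is shaped like the gauge_rest but red is not meant.

How it is judged (in metres and radians):
On the way, in this order (a step that is already met when the one before it is completed fails the run):
1. the go end is fully home: its shoulder within 2 mm of the bush, its tip out at the far side (distance between gauge and bore_center below 0.0624 m and distance between go_tip and bore_center below 0.025 m and angle between the y axis of gauge and the y axis of bracket, either way round below 0.1 rad), for 0.1 s.
2. the no-go end is pressed with more than 2 N into a mouth of the bore: its nose at least 1.3 mm inside, which it can be only in line with the bore, the rest refused (contact force between gauge and bracket above 2 N and distance between nogo_tip and bore_center below 0.0165 m and distance between gauge and bore_center above 0.068 m and (y of nogo_tip in the frame of bore_center between 0.01 and 0.0137 m or y of nogo_tip in the frame of bore_center between -0.0137 and -0.01 m) and angle between the y axis of gauge and the y axis of bracket, either way round below 0.1 rad), for 0.3 s.
At the end, for the whole second after the job is handed in: the gauge lies at rest and released in both saddles of its rest, its middle within 10 mm of the rest's seat point and no more than 3 mm above it, along the rest within 4.5 degrees (either way round) (distance between gauge and rest_seat below 0.01 m and z of gauge in the frame of rest_seat below 0.003 m and angle between the y axis of gauge and the y axis of gauge_rest, either way round below 0.08 rad and linear speed of gauge below 0.02 m/s); the robot touches nothing.
It fails at once if the gauge is pressed or knocked against the bracket with more than 40 N (contact force between gauge and bracket above 40 N).
It fails at once if a bystander is moved by more than 20 mm (distance of any of union_fit_1, union_fit_2, stopper, tweezers, cap, vial, small_bottle from where it was at the start of the episode above 0.02 m).
It also fails if it takes over 72 s, if anything falls off the work surface, if the arm or the gripper's body presses on something with over 40 N, if the wrist force passes 120 N, or if a joint passes its speed limit or range.

## Working session

There is one attempt and no reset: what is moved stays moved. The work goes in short steps, each a Python script; the robot and the scene stay as the last script left them, time stands still between calls to the robot, and variables do not carry over. Pictures are saved under pics/ and viewed, at most 10 in all, crops included, and the job is handed in when it is done.

```bash
ls; mkdir -p pics
cat > h.py <<'E'
import numpy as np, cv2
from rig import arm, cams, regions_of
def cloud(p):
    d=p["depth"];K=p["K"];h,w=d.shape
    u,v=np.meshgrid(np.arange(w),np.arange(h))
    c=np.stack([(u-K[0,2])/K[0,0]*d,-(v-K[1,2])/K[1,1]*d,-d],-1)
    T=p["cam_to_world"]; P=c@T[:3,:3].T+T[:3,3]; P[d<=0]=np.nan
    return P
E
python3 - <<'E'
from h import *
for n in ("top","side"):
    p=cams.capture(n); cv2.imwrite(f"pics/{n}0.png",p["pixels"]); np.savez(f"{n}0.npz",**{k:p[k] for k in("pixels","depth","K","cam_to_world")})
    P=cloud(p); print(n,p.keys(),p["cam_to_world"].round(3).tolist(),p["K"].tolist())
    for q in ("gauge","bracket","gauge_rest","bore_center","tweezers","vial","small_bottle","cap","stopper","union_fit_1"):
        for r in regions_of(p,q)[:3]:
            m=r["region"]; X=P[m]; print(q,round(r["score"],2),np.round(r["extent"]),np.nanmedian(X,0).round(3),np.nanpercentile(X,98,axis=0).round(3))
print(arm.state()["t"])
E
```

```text
pics
top dict_keys(['pixels', 'depth', 'K', 'cam_to_world', 'shot']) [[0.012, 0.999, -0.042, 0.544], [-1.0, 0.011, -0.006, -0.021], [-0.005, 0.042, 0.999, 1.356], [0.0, 0.0, 0.0, 1.0]] [[412.2191600093103, 0.0, 259.34654937057485], [0.0, 412.2191600093103, 190.03958422836496], [0.0, 0.0, 1.0]]
gauge 0.8 [182. 213. 227. 229.] [0.503 0.154 0.072] [0.522 0.22  0.079]
bracket 0.68 [307. 197. 332. 234.] [ 0.517 -0.196  0.018] [ 0.575 -0.165  0.11 ]
gauge_rest 0.92 [140. 195. 170. 223.] [0.541 0.312 0.013] [0.581 0.352 0.062]
gauge_rest 0.6 [197. 206. 228. 231.] [0.496 0.14  0.013] [0.54  0.18  0.066]
gauge_rest 0.43 [184. 212. 226. 226.] [0.503 0.152 0.072] [0.522 0.223 0.079]
bore_center 0.88 [302. 195. 332. 236.] [ 0.518 -0.196  0.018] [ 0.576 -0.166  0.11 ]
vial 0.43 [254. 143. 258. 145.] [0.75  0.002 0.059] [0.76  0.011 0.063]
small_bottle 0.82 [349. 143. 373. 165.] [ 0.71  -0.329  0.089] [ 0.737 -0.315  0.126]
cap 0.71 [303. 197. 334. 238.] [ 0.517 -0.196  0.018] [ 0.576 -0.164  0.11 ]
cap 0.57 [242. 182. 248. 188.] [0.618 0.03  0.003] [0.63  0.04  0.008]
stopper 0.63 [305. 197. 331.
[... 1145 characters left out ...]
49. 271. 308.] [ 0.514 -0.211  0.023] [ 0.575 -0.163  0.108]
tweezers 0.7 [198. 249. 245. 268.] [ 0.482 -0.082  0.006] [ 0.532 -0.057  0.011]
tweezers 0.24 [216. 249. 271. 306.] [ 0.513 -0.211  0.024] [ 0.572 -0.166  0.108]
small_bottle 0.69 [200. 174. 223. 202.] [0.503 0.136 0.071] [0.524 0.226 0.077]
small_bottle 0.64 [343. 273. 370. 332.] [ 0.707 -0.353  0.07 ] [ 0.728 -0.331  0.124]
cap 0.58 [211. 246. 274. 306.] [ 0.514 -0.211  0.024] [ 0.573 -0.166  0.108]
cap 0.51 [255. 221. 266. 232.] [0.619 0.037 0.007] [0.632 0.049 0.015]
stopper 0.59 [216. 225. 231. 240.] [0.514 0.006 0.018] [0.525 0.02  0.022]
union_fit_1 0.6 [245. 234. 250. 241.] [ 0.565 -0.027  0.012] [ 0.575 -0.012  0.017]
1.1
```

Run:
```python
import cv2,numpy as np
a=cv2.imread("pics/top0.png")[120:270,120:390]; b=cv2.imread("pics/side0.png")[130:350,150:420]
a=cv2.resize(a,None,fx=2.9,fy=2.9,interpolation=3)[:, :783]; cv2.imwrite("pics/c1.png",a)
cv2.imwrite("pics/c2.png",cv2.resize(b,None,fx=2.7,fy=2.7,interpolation=3))
```

```text
(no output)
```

View pics/c1.png

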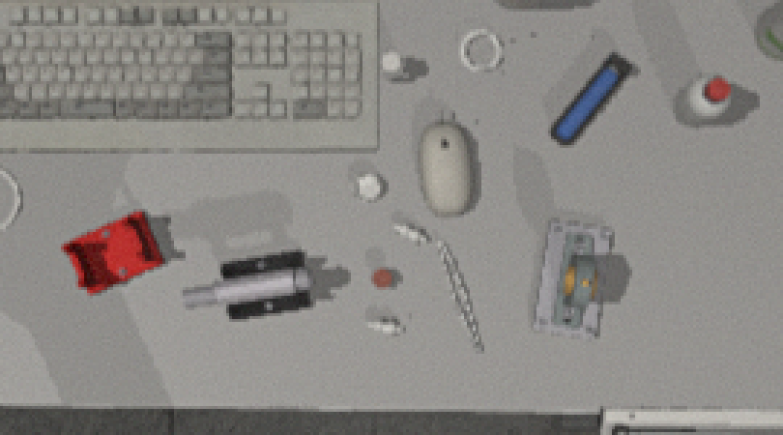

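View pics/c2.png

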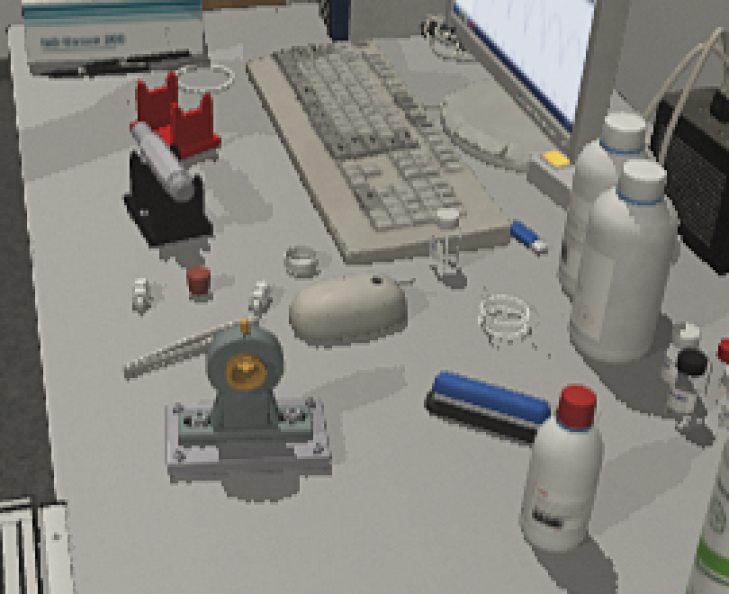

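```bash
cat > m.py <<'E'
from h import *
def rect(X):
    r=cv2.minAreaRect((X[:,:2]*1000).astype(np.float32)); return np.round(r[0],1),np.round(r[1],1),round(r[2],2)
for n in("top","side"):
    p=dict(np.load(f"{n}0.npz")); P=cloud(p); F=P.reshape(-1,3); C=p["pixels"].reshape(-1,3).astype(int)
    box=lambda a,b,c,d,e,f:(F[:,0]>a)&(F[:,0]<b)&(F[:,1]>c)&(F[:,1]<d)&(F[:,2]>e)&(F[:,2]<f)
    g=F[box(.44,.56,.04,.26,.066,.085)]
    print(n,"gauge top",len(g),g.min(0).round(3),g.max(0).round(3),rect(g))
    h=g[g[:,2]>.0725]; m=h.mean(0); u=np.linalg.svd(h[:,:2]-m[:2])[2][0]; print(" handle",m.round(4),len(h),rect(h),"yaw of y",np.degrees(np.arctan2(-u[0],u[1])).round(2))
    for nm,s in(("restbase",box(.42,.57,.05,.23,.008,.016)),("plate",box(.43,.60,-.26,-.13,.009,.018)),("housing",box(.45,.58,-.26,-.13,.045,.112)),("ringtop",box(.45,.58,-.26,-.13,.095,.112)),
      ("brass",box(.45,.58,-.26,-.13,.06,.125)&(C[:,2]-C[:,0]>50))):
        X=F[s]; print(nm,len(X),rect(X),X.mean(0).round(4),X.min(0).round(3),X.max(0).round(3))
    if n=="side":
        s=np.where(box(.45,.58,-.26,-.13,.06,.125)&(C[:,2]-C[:,0]>50))[0]
        print(s//512, s%512)
E
python3 m.py
```

```text
top gauge top 334 [0.477 0.086 0.066] [0.534 0.223 0.08 ] (array([503.2, 154.7]), array([ 47.1, 140.4]), 8.8)
 handle [0.505  0.1465 0.0753] 167 (array([503.4, 154.8]), array([ 24.3, 136.2]), 12.73) yaw of y 10.19
restbase 243 (array([494.9, 143.5]), array([123.3, 139. ]), 11.98) [0.505  0.141  0.0119] [0.422 0.077 0.008] [0.57  0.204 0.016]
plate 417 (array([ 516.6, -201.8]), array([ 70.4, 123.3]), 81.51) [ 0.5178 -0.1982  0.014 ] [ 0.453 -0.244  0.009] [ 0.582 -0.16   0.018]
housing 161 (array([ 515.6, -201.1]), array([29.7, 56.5]), 85.37) [ 0.5154 -0.1993  0.0975] [ 0.488 -0.217  0.046] [ 0.544 -0.186  0.112]
ringtop 108 (array([ 514.8, -201.1]), array([52.2, 27.2]), 4.49) [ 0.5161 -0.2007  0.1037] [ 0.489 -0.215  0.095] [ 0.541 -0.188  0.112]
brass 28 (array([ 518. , -200.4]), array([27.4, 25. ]), 84.38) [ 0.5174 -0.1924  0.0921] [ 0.504 -0.213  0.067] [ 0.531 -0.186  0.122]
side gauge top 241 [0.484 0.083 0.066] [0.531 0.226 0.078] (array([508.3, 154.9]), array([ 39.5, 143.8]), 3.98)
 handle [0.5058 0.1402 0.0746] 113 (array([503.5, 149.1]), array([ 18. , 127.7]), 12.6) yaw of y
[... 1108 characters left out ...]
 270 271 271 271
 271 271 271 271 271 271 271 271 271 271 271 272 272 272 272 272 272 272
 272 272 272 272 273 273 273 273 273 273 273 273] [239 240 241 239 240 241 239 240 241 239 240 241 239 240 241 239 240 241
 236 237 238 239 240 241 242 243 244 235 236 237 238 239 240 241 242 243
 244 245 234 235 236 237 238 239 240 241 242 243 244 245 246 234 235 236
 237 238 239 240 241 242 243 244 245 246 247 234 235 236 238 239 240 241
 242 243 246 247 234 235 240 241 245 246 247 248 234 235 244 245 246 247
 234 235 243 244 245 246 247 234 235 241 242 243 244 245 247 234 235 236
 237 238 239 240 241 242 243 244 245 246 247 235 236 237 238 239 240 241
 242 243 244 245 237 238 239 240 241 242 243 244]
```

```bash
cat >> h.py <<'E'
def ax(yaw):  # frame x,y axes in the plane
    a=np.radians(yaw); return np.array([np.cos(a),np.sin(a),0]),np.array([-np.sin(a),np.cos(a),0])
S=1
def R(yaw):   # tool down, closing along +-x of yawed frame
    x,y=ax(yaw); yy=S*x; z=np.array([0,0,-1.]); return np.stack([np.cross(yy,z),yy,z],1)
GY=10.3; BY=-8.5
REST=np.array([.5052,.1425,.062]); BORE=np.array([.5155,-.2015,.080])
def tcp(g): return np.array(g)+[0,0,.003]   # gauge origin -> TCP (grasped at its origin)
E
python3 - <<'E'
import h; from h import *
for s in(1,-1):
    h.S=s
    for g,yw in((REST,GY),(REST+[0,0,.12],GY),(BORE-.125*ax(BY)[1]+[0,0,.1],BY),(BORE-.06*ax(BY)[1],BY),(BORE+.0727*ax(BY)[1],BY)):
        q=arm.ik(tcp(g),R(yw)); print(s,None if q is None else np.round(q,1))
print(arm.state()["tcp_rot"])
E
```

```text
1 [ 13.   -6.2 112.2  -0.   74.    2.7]
1 [ 13.  -11.2 105.1  -0.   86.1   2.7]
1 [-35.7  -2.2  97.1  -0.   85.1 -27.2]
1 [-29.8  -1.4 105.8  -0.   75.5 -21.3]
1 [-16.5  -4.9 109.2  -0.   75.7  -8. ]
-1 None
-1 None
-1 [-35.7  -2.2  97.1  -0.   85.1 152.8]
-1 [-29.8  -1.4 105.8  -0.   75.5 158.7]
-1 None
[[-9.57430499e-01  2.88663887e-01  2.60622780e-05]
 [ 2.88663887e-01  9.57430499e-01 -6.16013306e-06]
 [-2.67310278e-05  1.62533920e-06 -1.00000000e+00]]
```

Run:
```python
from h import *
arm.move_pose(tcp(REST+[0,0,.12]),R(GY))
arm.command_gripper(.06)
arm.line_to(tcp(REST),feed=.15)
arm.command_gripper(.015,force=45)
s=arm.state(); print(s["t"],s["gripper_width"],s["grip_force"],s["wrist_force"],s["tcp_pos"])
p=cams.capture("side"); cv2.imwrite("pics/g1.png",cv2.resize(p["pixels"][120:270,130:330],None,fx=3.5,fy=3.5,interpolation=3))
```

```text
5.5667 0.02579031333833785 44.99332236126065 [ 1.44740519 -0.90816363  1.5706114 ] [0.50540416 0.14255819 0.0652234 ]
```

View pics/g1.png

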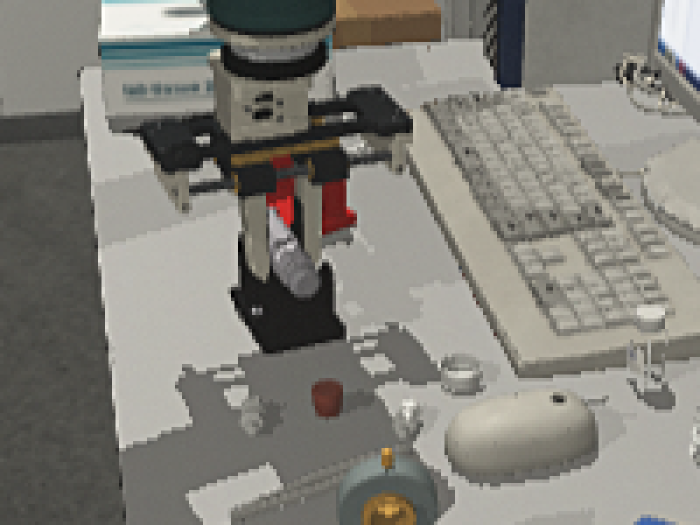

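The gauge is gripped in the black rest (25.8 mm width) with the no-go end and groove facing the side camera. I'll lift it, carry it to the bracket's -y side and look there.

Run:
```python
from h import *
x,y=ax(BY)
arm.line_to(tcp(REST+[0,0,.13]),feed=.2)
s=arm.state(); print(s["wrist_force"],s["torque"],s["gripper_width"])
arm.move_pose(tcp(BORE-.125*y+[0,0,.115]),R(BY))
arm.line_to(tcp(BORE-.125*y),feed=.2)
arm.hold(.3)
s=arm.state(); print(s["t"],s["tcp_pos"],s["wrist_force"],s["torque"],s["gripper_width"])
for n in("top","side"):
    p=cams.capture(n); np.savez(f"{n}1.npz",**{k:p[k] for k in("pixels","depth","K","cam_to_world")})
    P=cloud(p); F=P.reshape(-1,3); L=np.stack([(F-BORE)@x,(F-BORE)@y,F[:,2]],1)*1000
    for nm,a,b,zl,zh in(("go",-43,-22,60,95),("handle go side",-78,-52,60,98),("bush-",-15,-9.5,60,99),("bush+",9.5,15,60,99),("ring",-8,8,60,108)):
        m=(abs(L[:,0])<34)&(L[:,1]>a)&(L[:,1]<b)&(L[:,2]>zl)&(L[:,2]<zh); X=L[m]
        if len(X)<4: print(n,nm,len(X)); continue
        lo,hi=X.min(0),X.max(0)
        # circle fit of x,z with LM
        from scipy.optimize import least_squares
        f=least_squares(lambda q:np.hypot(X[:,0]-q[0],X[:,2]-q[1])-q[2],[0,80,12],loss="soft_l1").x
        print(n,nm,len(X),lo.round(1),hi.round(1),"fit",f.round(1))
    m=(abs(L[:,0])<16)&(L[:,1]>-60)&(L[:,1]<-18)&(L[:,2]>60); print("tip y",np.sort(L[m][:,1])[-5:])
    c=p["pixels"]
    c=c[150:260,280:400] if n=="top" else c[230:350,170:300]
    cv2.imwrite(f"pics/{n}1.png",cv2.resize(c,None,fx=4.8,fy=4.8,interpolation=3))
```

```text
[ 0.04540109  0.14984785 -2.57947896] [-0.07126672  0.06751788 -0.03549098] 0.02523420032137859
9.15 [ 0.49730788 -0.32532689  0.08392689] [-0.19452803  0.10288408 -2.37682929] [-0.10847905  0.07144878 -0.03204947] 0.025692306674402254
top go 4 [ -5.2 -43.   75.6] [  7.4 -42.3  94.6] fit [-2.1 84.7  9.7]
top handle go side 55 [ -9.9 -77.   81.7] [  9.9 -52.7  94.8] fit [ 0.1 82.4  9. ]
top bush- 11 [-12.6 -15.   82.6] [ 15.2 -12.3  95.2] fit [ 0.7 79.6 15.2]
top bush+ 22 [-14.   10.1  69.9] [14.3 14.8 96.6] fit [-0.9 83.  13.2]
top ring 75 [-28.2  -7.6  81.6] [ 28.5   8.  107.7] fit [ 0.2 79.3 29.1]
tip y [-42.75056752 -42.63459465 -42.46380715 -42.34484728 -42.23424803]
side go 0
side handle go side 35 [ -9.6 -77.7  81.5] [  9.7 -52.1  91.8] fit [-0.2 80.8  9.8]
side bush- 0
side bush+ 0
side ring 0
tip y [-46.20120318 -46.16251142 -45.8293861  -45.0730536  -42.75882202]
```

View pics/top1.png

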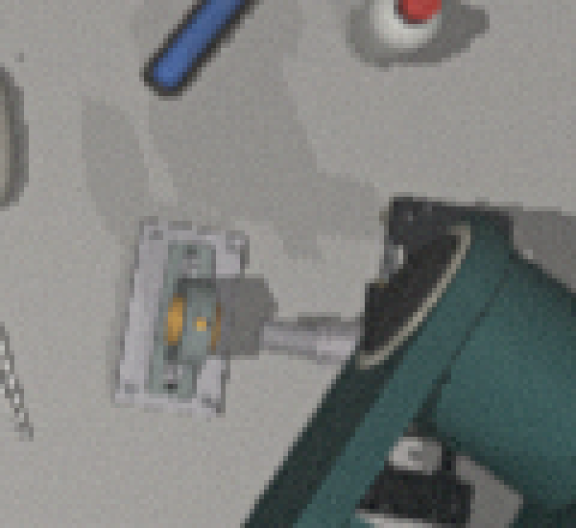

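View pics/side1.png

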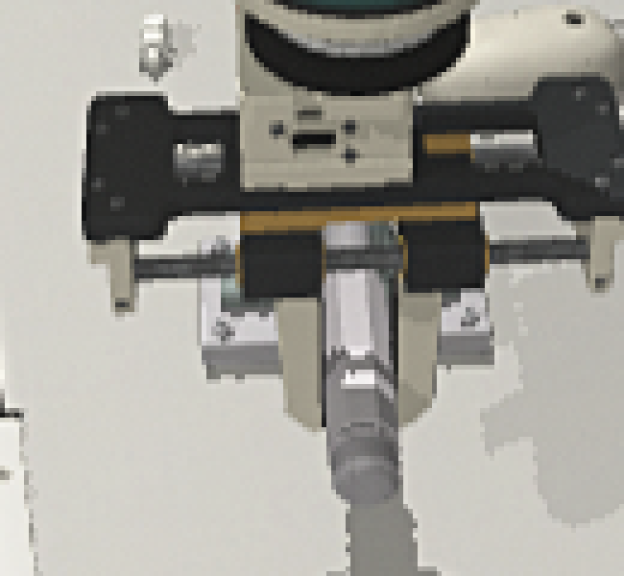

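Top view: the go plug (275..360, 340) is in line with the bush (200, 325), its tip about 27 mm from the mouth and the lateral offset within about 1 mm. Now I'll feel my way in.

```bash
cat >> h.py <<'E'
class Feel:
    """gauge commands in the bracket frame: x,y (mm from BORE), dz; with force bias"""
    def __init__(s): s.x,s.y=ax(BY); s.bias=np.zeros(3)
    def go(s,a,b,dz=0,feed=.03,yaw=0): arm.line_to(tcp(BORE+(a*s.x+b*s.y+[0,0,dz])/1000),R(BY+yaw),feed=feed)
    def f(s,n=4):
        F=[]
        for _ in range(n): F.append(arm.state()["wrist_force"]); arm.hold(.01)
        F=np.mean(F,0)-s.bias; return np.array([F@s.x,F@s.y,F[2]])
    def zero(s):
        s.bias=np.zeros(3); F=s.f(12); s.bias=F[0]*s.x+F[1]*s.y+[0,0,F[2]]
    def pos(s):
        st=arm.state(); d=(np.array(st["tcp_pos"])-tcp(BORE))*1000; return np.array([d@s.x,d@s.y,d[2]])
E
python3 - <<'E'
from h import *
k=Feel(); print(np.round([k.pos() for _ in range(3)],2))
k.go(0,-125,-.7); arm.hold(.2); print(k.pos().round(2))
k.go(0,-103,-.7,feed=.06); arm.hold(.2); k.zero(); print(k.pos().round(2),k.bias)
for b in np.arange(-102,-82,1.):
    k.go(0,b,-.7); f=k.f(); print(b,f.round(1),k.pos().round(2))
    if abs(f).max()>6: break
print(arm.state()["t"])
E
```

```text
[[ 1.2000e-01 -1.2507e+02  4.4000e-01]
 [ 1.2000e-01 -1.2507e+02  4.4000e-01]
 [ 1.2000e-01 -1.2507e+02  4.4000e-01]]
[-3.0000e-02 -1.2501e+02 -7.5000e-01]
[-2.000e-02 -1.032e+02 -7.300e-01] [-0.12118485 -0.11243127 -2.61285483]
-102.0 [0.4 0.4 0.3] [-1.0000e-02 -1.0201e+02 -7.1000e-01]
-101.0 [ 0.   0.5 -0. ] [ 1.0000e-02 -1.0098e+02 -6.9000e-01]
-100.0 [ 0.4 -0.2  0.4] [-3.000e-02 -9.995e+01 -7.200e-01]
-99.0 [ 0.1  0.  -0. ] [ -0.   -98.96  -0.69]
-98.0 [-0.2  0.4  0.2] [ 1.000e-02 -9.797e+01 -6.800e-01]
-97.0 [ 0.3 -0.4 -0.1] [ -0.   -96.97  -0.71]
-96.0 [ 0.6  0.3 -0. ] [ 3.000e-02 -9.598e+01 -6.500e-01]
-95.0 [0.5 0.5 0.7] [ 1.000e-02 -9.494e+01 -6.800e-01]
-94.0 [0.1 0.1 0.7] [  0.   -93.97  -0.69]
-93.0 [0.4 0.2 0.7] [ -0.   -92.93  -0.71]
-92.0 [0.4 0.5 0.8] [ -0.   -91.94  -0.68]
-91.0 [0.1 0.2 1. ] [ 1.000e-02 -9.093e+01 -7.000e-01]
-90.0 [0.6 0.5 1.4] [-1.000e-02 -8.991e+01 -7.300e-01]
-89.0 [ 0.5 -0.1  1.5] [ -0.   -88.92  -0.73]
-88.0 [-0.1  0.3  1.2] [ -0.   -87.93  -0.69]
-87.0 [ 0.5 -0.1  1.3] [ 1.000e-02 -8.694e+01 -7.000e-01]
-86.0 [ 0.6 -0.1  1.2] [-1.000e-02 -8.594e+01 -7.100e-01]
-85.0 [-0.   0.3  1.1] [-1.000e-02 -8.492e+01 -7.300e-01]
-84.0 [-0.1  0.2  1. ] [-2.000e-02 -8.393e+01 -7.100e-01]
-83.0 [ 0.4 -0.2  1.1] [ -0.   -82.93  -0.72]
16.1833
```

Run:
```python
from h import *
k=Feel(); k.bias=np.array([-.12,-.11,-2.61])
for dz in(-.4,-.1): k.go(0,-83,dz); print(dz,k.f(8).round(1))
dz=-.2
for b in np.arange(-81,-55,1.):
    k.go(0,b,dz); f=k.f(); print(b,f.round(1),k.pos().round(2))
    if abs(f).max()>7: break
arm.hold(.2);print(k.f(),k.pos(),arm.state()["t"])
```

```text
-0.4 [0.1 0.4 0.8]
-0.1 [-0.3  0.2  0.1]
-81.0 [0.1 0.3 0.3] [-1.000e-02 -8.089e+01 -2.200e-01]
-80.0 [ 0.1 -0.1 -0.2] [ 1.000e-02 -7.997e+01 -1.900e-01]
-79.0 [-0.2 -0.1  0.1] [-1.000e-02 -7.897e+01 -2.100e-01]
-78.0 [ 0.6 -0.1  0.3] [ 1.000e-02 -7.799e+01 -1.800e-01]
-77.0 [ 0.  -0.1 -0.2] [ 2.000e-02 -7.697e+01 -1.800e-01]
-76.0 [0.1 0.1 0.1] [ 1.000e-02 -7.596e+01 -2.000e-01]
-75.0 [-0.2  0.4  0.2] [ -0.   -74.98  -0.17]
-74.0 [-0.1  0.6  0.3] [ 1.000e-02 -7.397e+01 -1.900e-01]
-73.0 [0.1 0.6 0.5] [ 2.000e-02 -7.295e+01 -1.800e-01]
-72.0 [-0.2 -0.   0.3] [ -0.   -71.95  -0.2 ]
-71.0 [-0.   0.5 -0.7] [  0.   -70.96  -0.21]
-70.0 [ 0.1 -0.2  0.1] [ 1.000e-02 -6.997e+01 -1.800e-01]
-69.0 [ 0.4 -0.2 -0.1] [-1.000e-02 -6.898e+01 -2.100e-01]
-68.0 [-0.1 -0.2  0.3] [ 1.000e-02 -6.798e+01 -1.800e-01]
-67.0 [-0.1  0.1  0.4] [ 1.000e-02 -6.696e+01 -2.000e-01]
-66.0 [0.1 0.1 0.5] [-2.000e-02 -6.598e+01 -2.100e-01]
-65.0 [-0.2  0.5 -0.3] [-1.000e-02 -6.498e+01 -1.900e-01]
-64.0 [ 0.2 -0.2  0.9] [ 1.000e-02 -6.398e+01 -1.800e-01]
-63.0 [-0.1  0.4  0.6] [-2.000e-02 -6.295e+01 -2.200e-01]
-62.0 [ 0.6  0.1 -0. ] [-1.000e-02 -6.196e+01 -2.200e-01]
-61.0 [ 0.3 -5.5 -0.4] [ -0.   -61.53  -0.15]
-60.0 [  0.6 -12.7  -1.8] [ 4.000e-02 -6.141e+01 -2.000e-02]
[  0.41185152 -12.90913991  -1.639776  ] [ 6.27733274e-03 -6.13944084e+01 -4.58629244e-02] 23.2833
```

Run:
```python
from h import *
k=Feel(); k.bias=np.array([-.12,-.11,-2.61])
k.go(0,-64,0)
for a,dz in((1,.2),(-1,.2),(0,1.2),(0,-.8)): k.go(a,-64,dz); arm.hold(.05); print(a,dz,k.f(8).round(1),k.pos().round(2))
k.go(0,-64,.1)
k.go(0,-120,.1,feed=.12)
k.go(0,-120,85,feed=.2)
k.go(0,100,85,feed=.25)
k.go(0,100,.1,feed=.2); k.go(0,82,.1,feed=.1); arm.hold(.2); k.zero(); print(k.pos(),k.bias,arm.state()["t"])
```

```text
1 0.2 [-1.   0.6  0.1] [  0.97 -63.86   0.14]
-1 0.2 [ 4.1  0.8 -0.5] [ -0.79 -63.97   0.36]
0 1.2 [ 1.1  0.3 -0.6] [ -0.12 -63.99   1.08]
0 -0.8 [ 0.5 -1.1  1.9] [ 5.000e-02 -6.412e+01 -6.300e-01]
[1.53813072e-02 8.22512713e+01 1.69075294e-01] [ 0.19780647 -0.11087721 -2.43476034] 28.7167
```

Run:
```python
from h import *
k=Feel(); k.bias=np.array([.198,-.11,-2.43])
for b in np.arange(80,66,-.5):
    k.go(.35,b,.3,feed=.02); f=k.f(); 
    if b<75: print(b,f.round(1),k.pos().round(2))
    if abs(f).max()>5: break
arm.hold(.7); print(k.f().round(1),k.pos().round(2),arm.state()["t"],arm.state()["gripper_width"])
for n in("top","side"):
    p=cams.capture(n);np.savez(f"{n}2.npz",**{q:p[q] for q in("pixels","depth","K","cam_to_world")})
    c=p["pixels"]; c=c[150:260,260:380] if n=="top" else c[210:330,170:300]
    cv2.imwrite(f"pics/{n}2.png",cv2.resize(c,None,fx=4.8,fy=4.8,interpolation=3))
```

```text
74.5 [-0.2  0.5  0.1] [ 0.32 74.49  0.28]
74.0 [-0.5 -0.1 -0.7] [ 0.34 73.98  0.31]
73.5 [ 0.2  0.1 -0.3] [ 0.35 73.48  0.3 ]
73.0 [-0.1  0.2  0.4] [ 0.37 72.98  0.3 ]
72.5 [-0.1 -0.3 -0.1] [ 0.36 72.48  0.31]
72.0 [-0.5  0.3  0.1] [ 0.34 72.    0.31]
71.5 [ 0.5 -0.   0.1] [ 0.37 71.5   0.33]
71.0 [-0.1  0.  -0.2] [ 0.34 70.97  0.29]
70.5 [0.3 0.9 0. ] [ 0.36 70.57  0.29]
70.0 [ 0.7  5.6 -0.1] [ 0.36 70.3   0.25]
[0.7 5.5 0. ] [ 0.39 70.28  0.28] 35.4 0.02546077068447317
```

The no-go end was refused: contact came about 2.7 mm in, and it held 5.5 N for 0.7 s. Next I'll take the gauge back to its rest.

Run:
```python
from h import *
k=Feel()
k.go(.35,95,.3,feed=.08); k.go(0,100,90,feed=.2)
arm.move_pose(tcp(REST+[0,0,.12]),R(GY))
arm.line_to(tcp(REST+[.0002,0,.025]),feed=.2); arm.hold(.2); k.zero()
for z in np.arange(.022,-.0021,-.001):
    arm.line_to(tcp(REST+[.0002,0,z]),feed=.04); f=k.f(3)
    if abs(f).max()>3: print("contact",z,f.round(1)); break
arm.hold(.1); s=arm.state(); print(s["t"],s["tcp_pos"],k.f().round(1))
p=cams.capture("side"); cv2.imwrite("pics/r1.png",cv2.resize(p["pixels"][140:240,160:280],None,fx=5,fy=5,interpolation=3))
```

```text
contact -2.0816681711721685e-17 [-0.9 -0.8  3.8]
44.8917 [0.50553161 0.14250418 0.06525096] [-0.8 -1.   5.5]
```

View pics/r1.png

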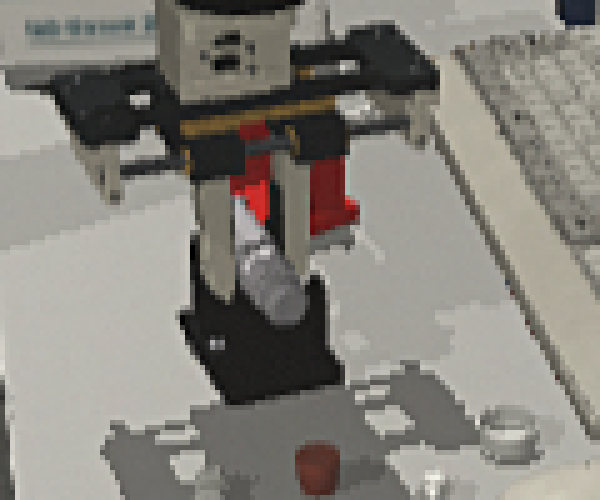

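The gauge (270, 290) is down in both notches of the black rest, and first contact came exactly at seat height. I'll release it, retreat and check it with the cloud before handing in.

Run:
```python
from h import *
arm.command_gripper(.06); arm.hold(.2)
arm.line_to(tcp(REST+[0,0,.13]),feed=.15)
arm.move_pose([.3,.45,.3],R(GY)); arm.hold(.2)
s=arm.state(); print(s["t"],s["wrist_force"])
for n in("top","side"):
    F=cloud(cams.capture(n)).reshape(-1,3)
    g=F[(F[:,0]>.44)&(F[:,0]<.56)&(F[:,1]>.04)&(F[:,1]<.26)&(F[:,2]>.0695)&(F[:,2]<.1)]
    r=cv2.minAreaRect((g[:,:2]*1000).astype(np.float32)); h=g[g[:,2]>.0725]; u=np.linalg.svd(h[:,:2]-h[:,:2].mean(0))[2][0]
    print(n,np.round(r[0],1),np.round(r[1],1),r[2],np.median(h,0),g[:,1].min(),g[:,1].max(),g[:,2].max(),np.degrees(np.arctan(-u[0]/u[1])))
```

```text
48.575 [ 0.49196337  0.03585067 -0.51401044]
top [502.9 153.3] [ 24.5 139.9] 10.127619743347168 [0.50289574 0.14449348 0.07488834] 0.08549018608808598 0.22256092443153244 0.0817805885271552 9.745183254165584
side [501.7 153.5] [ 23.9 137.9] 9.488821029663086 [0.5046339  0.13842683 0.07460767] 0.08468090108302695 0.2219995226968996 0.07831717276205818 9.686312697583398
```

```bash
python3 -c "
from rig import arm
print(arm.close_job())"
```

```text
the job is handed in; nothing more can be done
None
```

The go end went fully home, the no-go end was refused at the bevel (5.5 N held for 0.7 s), the gauge is back in both saddles of the black rest, and the job is handed in; no verdict came back.

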